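# Plug the spare relay into the machine's control panel

### The job

The control panel of the new planer lies on the bench with one plug-in relay missing: take the spare relay from its wooden stand and plug it fully home in the empty socket of the row. In the stand it can only be held by its broad sides, but between its tall neighbours in the row only by its narrow ends, so put it down on the way and take it again the other way. Guide the plug into the hole in your grip, do not drop it in or force it, and leave the wedge, the jar and the tape measure where they are.

Things in the scene. Friction and masses are not known exactly. Their poses are not given: they have to be found in the camera images.
- relay: Spare plug-in relay, loose, 90 g: a pale block with black base, 38 (x) by 28 (y) by 46 mm high, on a black plug foot 30 (x) by 20 (y) by 14 mm, tapered over its lowest 3 mm; 60 mm tall in all. Origin: centre of the foot's underside; z up, x along its long side. It stands steadily on its foot. Both ways round fit.
- relay_top (a point): Centre of the relay's top face, 60 mm above its origin.
- stand: Fixed wooden stand; the relay starts upright in it, axes alike. Origin: centre of its underside. Base 80 (x) by 56 (y) by 8 mm, on which the foot stands. End walls at x = +-30.5 mm, 15 mm thick, 46 mm clear between them, rise to 76 mm (8 mm above the relay's top): no room for fingers at the relay's ends. The y sides are open above lips that reach up to 16 mm.
- panel: Control panel: grey plate 200 (x) by 240 (y) by 4 mm, flat and fixed on the bench. Origin: centre of its underside; z up. A rail along y carries five places 36 mm apart: tall modules at y = +-72 mm; of the inner three (-36, 0, +36 mm) two hold tall modules and one the empty socket. Ducts 30 mm high run along y at x = +-85 mm.
- socket: Empty relay socket, a fixed low grey block 44 (x) by 32 (y) by 25 mm in any of the three inner places of the row, axes as the panel's. Origin: centre of its underside, 12 mm above the bench. A rectangular blind hole in its top, 31.5 (x) by 21.5 (y) by 16 mm deep, takes the relay's foot until the relay's body rests on the socket.
- socket_hole0 (a point): Centre of the socket hole's mouth, in the socket's top face, 37 mm above the bench; axes as the socket's. When home, the relay's origin is 14 mm below it and the relay's top 46 mm above it.
- module_a: Tall grey module with a black base, fixed on the rail, 44 (x) by 32 (y) by 95 mm. Origin: centre of its underside, 12 mm above the bench; its top is 107 mm above the bench, 24 mm higher than that of a seated relay. Only 6 mm are clear between it and a seated relay next to it.
- module_b: Another tall module, the same as module_a.
- wedge: Bystander: wooden wedge standing on the bench, loose, 50 by 32 mm at the foot, 85 mm tall. Origin: centre of its underside.
- jar: Bystander: closed glass jar, loose, 56 mm across, 70 mm tall. Origin: centre of its underside.
- tape_measure: Bystander: tape measure, a dark rounded case lying flat on the bench, loose, 60 by 50 by 32 mm. Origin: centre of its underside.
There are look-alikes about, which are no part of the job. What is shaped like the relay but purple or yellow is not meant.

How it is judged:
By the outcome, as a careful person would: the job done as asked, in the order asked, and still so for the second after the job is handed in, with the robot touching nothing.
It also fails if it takes over 48 s, if anything falls off the work surface, if the arm or the gripper's body presses on something with over 40 N, if the wrist force passes 120 N, or if a joint passes its speed limit or range.

### The arm

A 6-joint arm with a two-finger parallel gripper is mounted at the origin on the work surface. World frame = base frame: x ahead of the robot, y to its left, z up, the work surface at z = 0. Lengths are in m, angles in rad, forces in N, time in s.
With the tool pointing down it reaches from about 0.375 to 0.975 m from the base axis. Payload 3.8 kg.
Tool frame: the origin (TCP) lies at the very end of the fingers, on their centre line; the grasp point (between the pads) lies 19 mm behind it; z points along the fingers, y is the line along which they close (so a half turn about z gives the same grasp; the last joint's range is limited). The gripper opens to 85 mm and grips with 20 to 120 N. Pads are 22 mm wide; open, the fingers measure 114 mm over their backs; the gripper's body (76 mm by 85 mm) begins 54 mm behind the grasp point. The pads swing forward as they close: fully open they stand 13 mm farther back than shut.
Start: joints at [1.086, 0.264, 1.604, -0, 1.274, -0.037], TCP at [0.292, 0.608, 0.231] pointing down, gripper open.
Joint ranges: [-2.63, 2.63], [-0.94, 2.18], [0.31, 2.57], [-1.31, 4.45], [0, 2.66], [-2.55, 2.55]. Speed limits (rad/s): [2.57, 2.57, 3.14, 3.14, 3.14, 3.14].

### API

Orientations are given as a rotation vector (axis times angle).
In Python, from workcell import bot, vision gives the robot as it stands. The module is installed in compiled form; this text tells all that it offers.
- The arm moves only by the tool play_rows, never from a script. Its argument "moves" is a list that holds one entry, the list of rows, each a list of 7 numbers: the turn, a rotation vector about the tool's x, y, z as a fraction of full scale, then the shift along the tool's x, y, z as a fraction of full scale, then the finger opening in mm, from 0 to 85.4. In form: [[[ax, ay, az, x, y, z, jaw], ...]]. A call has 1 to 5 rows; each row shifts and turns the commanded pose from where the row before left it, along the tool's axes as they then stand; what a row does not reach is not made up. Full scale, the value 1, is 0.1 m for a shift and 0.5 rad for a turn. A row lasts 1/12 s, in which the tool goes at most 41.7 mm and 7.16 degrees, less where a joint would pass 70% of its speed; a pose out of reach is approached as far as the arm can. A call with a number of a shift or a turn outside -1 to 1 is refused whole. A call with a gripper value outside its range is refused whole. The fingers move at their own pace and stop on an object; "newtons" is the grip in N (left out, the last holds). Time passes only in rows, so rows that do not move let the fingers close. It gives the time, the measured TCP pose, the force, the opening and the grip force at its end, in the units of the state.
- bot.read_state(): the state, without advancing time (a new reading comes with each control period).
- vision.read_camera(name): name is "scene" or "top" or "wrist"; returns a dict with "image" (420x560x3 uint8, red, green, blue), "depth" (420x560 float32, m along the optical axis (not along the pixel's ray), 0 where there is no reading), "K" (3x3 intrinsics, pixels), "R" (3x3) and "t" (3): a world point X has camera coordinates R X + t. Camera axes: x right, y down, z forward; pixel columns grow to the right and rows downward; lengths in m; the calibration is good to about 2 mm. The wrist camera is an equidistant fisheye: a pixel r from the principal point sees the ray r / f radians off the axis. A picture is of the moment at which its call begins.
- bot.finish_job(): hands the job in; it is judged then, once.
The state is a dict: "time": time; "q": joint angles; "joint_vel": joint speeds; "joint_torque": joint torques, N m; "tool_pos": TCP position; "tcp_rot": TCP orientation; "wrist_force": force on the tool from outside, world axes, zero at the start; "torque": the same for the moment, N m; "width": opening from 0.0 (shut) to 1.0 (fully open); "grip_force": force on a finger pad.
Only numpy, scipy, OpenCV 4.12 (cv2) and the standard library are available. Lean on these libraries where they do the work, as an engineer would, in place of code of your own. Each camera call takes 0.05 s, during which the arm holds its last target. There are 200 camera calls.

## Working session

There is one attempt and no reset: what is moved stays moved. The work goes in short steps, Python scripts to look and compute and a tool call to move; the robot and the scene stay as the last step left them, time stands still between calls to the robot, and variables do not carry over. Pictures are saved under pics/ and viewed, at most 10 in all, crops included, and the job is handed in when it is done.

Besides the shell and the picture viewer there is one more tool, called after ">>>" as name(argument=value, ...) on one line, values as JSON. play_rows: Moves the arm, as the interface text tells. Its arguments: {"type":"object","properties":{"moves":{"type":"array","items":{"type":"array","items":{"type":"array","items":{"type":"number"}}}},"newtons":{"type":"number"}},"required":["moves"]}

```bash
mkdir -p pics; python3 - <<'E'
from workcell import bot, vision
import cv2,numpy as np
s=bot.read_state(); print({k:np.round(v,3).tolist() for k,v in s.items()})
for n in ("scene","top"):
    d=vision.read_camera(n); cv2.imwrite(f"pics/{n}0.png",d["image"][...,::-1]); np.savez(f"{n}0.npz",**d)
    print(n,d["K"].round(1).tolist(),d["R"].round(3).tolist(),d["t"].round(3).tolist())
E
```

```text
{'time': 0.0, 'q': [1.086, 0.265, 1.605, 0.0, 1.274, -0.037], 'joint_vel': [0.001, 0.0, -0.001, 0.0, 0.0, 0.001], 'joint_torque': [0.001, -51.509, -36.732, 0.0, 0.013, 0.0], 'tool_pos': [0.292, 0.608, 0.23], 'tcp_rot': [-0.697, -3.063, 0.003], 'wrist_force': [0.15, 0.091, -0.594], 'torque': [-0.009, 0.032, -0.016], 'grip_force': 0.0, 'width': 1.002}
scene [[451.8, 0.0, 276.0], [0.0, 451.8, 208.7], [0.0, 0.0, 1.0]] [[0.321, 0.947, 0.007], [0.782, -0.261, -0.566], [-0.535, 0.187, -0.824]] [-0.212, -0.347, 1.322]
top [[380.3, 0.0, 280.8], [0.0, 380.3, 204.3], [0.0, 0.0, 1.0]] [[0.003, -1.0, -0.004], [-0.993, -0.002, -0.117], [0.117, 0.005, -0.993]] [0.059, 0.538, 0.683]
```

View pics/top0.png

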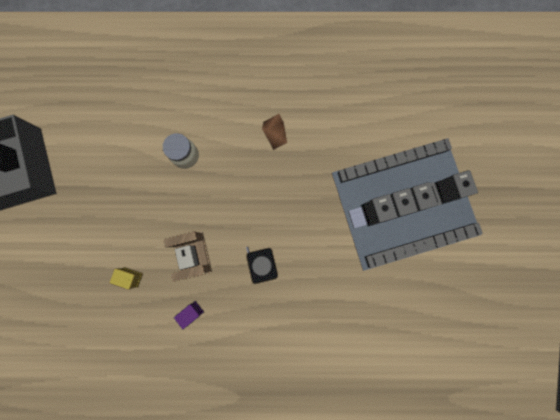

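View pics/scene0.png

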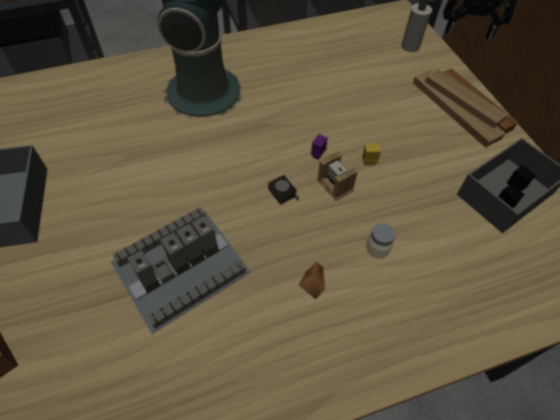

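Top view: the stand with the relay is at (187,256), and the yellow and purple look-alikes are at (124,278) and (188,316). The jar is at (178,150), the wedge at (275,132) and the tape at (262,265). On the panel, modules sit at (380,208), (404,201), (426,195) and (465,184), with the empty socket at about (447,188). The scene view agrees.

```bash
cat > h.py <<'E'
import numpy as np,cv2
def cloud(d,fish=False):
    K,R,t,Z=d["K"],d["R"],d["t"],d["depth"].astype(float)
    v,u=np.mgrid[0:Z.shape[0],0:Z.shape[1]]
    a,b=(u-K[0,2])/K[0,0],(v-K[1,2])/K[1,1]
    if fish:
        r=np.hypot(a,b)+1e-9; k=np.tan(np.clip(r,0,1.4))/r; a,b=a*k,b*k
    return (np.stack([a*Z,b*Z,Z],-1)-t)@R
def rects(P,mask,amin=12):
    n,l,s,c=cv2.connectedComponentsWithStats(mask.astype(np.uint8),connectivity=4)
    for i in range(1,n):
        if s[i,4]<amin: continue
        p=P[l==i]; (x,y),(w,h),a=cv2.minAreaRect((p[:,:2]*1000).astype(np.float32))
        print("px",c[i].round(0),"n",s[i,4],"xy",round(x,1),round(y,1),"size",round(w,1),round(h,1),"ang",round(a,1),"z",(np.median(p[:,2])*1000).round(1))
E
python3 - <<'E'
import numpy as np,cv2
from h import *
for n in("top","scene"):
    d=dict(np.load(n+"0.npz")); P=cloud(d); z=P[...,2]; ok=(d["depth"]>0)&(P[...,0]>.2)&(P[...,0]<.8)&(abs(P[...,1])<.45)
    print(n,"table z",np.median(z[ok&(abs(z)<.02)]))
    for lo,hi in((.1,.115),(.073,.085),(.06,.073),(.033,.042),(.042,.059),(.024,.033),(.002,.009)):
        print("--",lo,hi); rects(P,ok&(z>lo)&(z<hi),40)
d=dict(np.load("top0.npz"))
im=d["image"][...,::-1]
a=cv2.resize(im[160:240,330:490],None,fx=5,fy=5,interpolation=cv2.INTER_CUBIC)
cv2.imwrite("pics/crop1.png",a)
E
```

```text
top table z -0.0003364192289254175
-- 0.1 0.115
px [464. 184.] n 486 xy 564.7 -250.6 size 41.8 32.7 ang 16.5 z 106.5
px [424. 196.] n 486 xy 544.1 -181.7 size 42.0 32.1 ang 18.2 z 106.4
px [404. 202.] n 486 xy 533.7 -147.8 size 41.8 32.6 ang 16.6 z 106.5
px [384. 208.] n 485 xy 523.2 -113.3 size 41.9 31.9 ang 16.9 z 106.3
-- 0.073 0.085
px [273. 123.] n 184 xy 679.3 74.1 size 21.4 32.3 ang 27.5 z 83.5
px [449. 189.] n 71 xy 560.1 -236.3 size 41.1 2.7 ang 18.0 z 79.2
px [372. 212.] n 41 xy 518.7 -98.3 size 40.8 1.4 ang 16.1 z 78.9
px [179. 239.] n 278 xy 471.2 237.4 size 15.1 56.7 ang 14.6 z 75.6
px [187. 273.] n 280 xy 412.3 221.7 size 14.9 55.5 ang 14.7 z 75.7
-- 0.06 0.073
px [276. 131.] n 57 xy 669.1 68.8 size 4.6 32.1 ang 27.0 z 65.7
px [176. 147.] n 600 xy 638.8 250.9 size 49.8 47.4 ang 45.1 z 69.3
px [447. 190.] n 78 xy 560.1 -236.2 size 40.6 2.3 ang 18.1 z 67.2
px [370. 212.] n 44 xy 519.3 -98.2 size 40.0 1.3 ang 16.2 z 65.9
px [184. 257.] n 350 xy 439.6 230.2 size 37.6 27.7 ang 15.0 z 67.4
-- 0.033 0.042
px [187. 158.] n 72 xy 626.7 238.9 size 19.1 52.0 ang 45.4 z 38.8
px [44
[... 3395 characters left out ...]
50.8 ang 13.8 z 30.3
px [343. 189.] n 42 xy 479.7 235.4 size 13.3 54.9 ang 0.8 z 28.0
px [158. 235.] n 948 xy 464.3 -207.8 size 25.3 219.7 ang 16.6 z 29.0
px [375. 248.] n 48 xy 649.3 232.6 size 51.1 15.9 ang 23.4 z 28.9
px [196. 292.] n 1172 xy 627.0 -158.7 size 25.6 219.9 ang 16.5 z 29.2
-- 0.002 0.009
px [343. 194.] n 51 xy 481.0 236.4 size 57.5 18.1 ang 90.0 z 6.2
px [213. 224.] n 89 xy 456.8 -88.6 size 83.3 13.5 ang 9.3 z 3.6
px [226. 248.] n 61 xy 535.3 -75.2 size 17.8 30.4 ang 32.9 z 3.7
px [156. 254.] n 209 xy 499.5 -229.9 size 41.5 42.5 ang 7.4 z 3.9
px [172. 285.] n 2167 xy 600.6 -206.6 size 282.4 172.9 ang 76.4 z 3.8
px [243. 273.] n 66 xy 607.6 -58.4 size 19.4 47.9 ang 41.3 z 3.8
```

View pics/crop1.png

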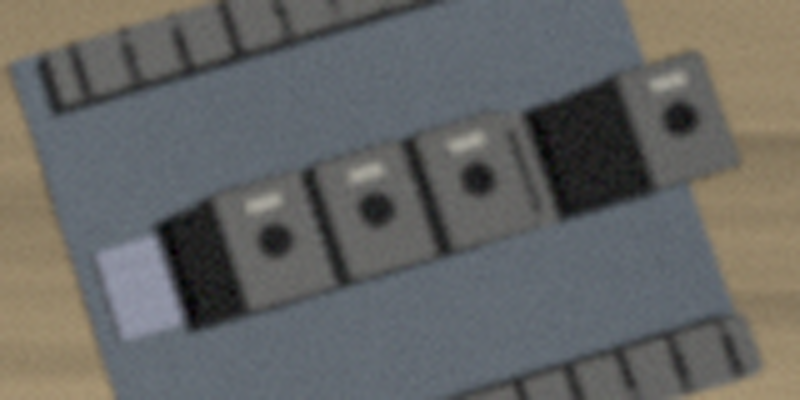

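The depth agrees with the given sizes: modules at 106 mm, relay top at 67 mm, stand walls at 76 mm. The relay is at about (441,230) with its x axis at 15°, and the socket is at about (555,-217) at 16.9°. Next I work out the first approach.

```bash
cat >> h.py <<'E'
from scipy.spatial.transform import Rotation as Ro
def delta(s,target,ang):
    """target TCP (mm), wanted world angle of closing line (deg): turn about tool z, and shift in the axes BEFORE and AFTER the turn, full-scale units"""
    R=Ro.from_rotvec(s["tcp_rot"]).as_matrix(); p=np.array(s["tool_pos"])*1000
    now=np.degrees(np.arctan2(R[1,1],R[0,1])); da=(ang-now+90)%180-90
    d=(np.array(target)-p)
    R2=R@Ro.from_rotvec([0,0,-np.radians(da)]).as_matrix()
    print("t",round(s["time"],2),"tcp",p.round(1),"zaxis",R[:,2].round(4),"close ang",now.round(2),"q",np.round(s["q"],2),"F",np.round(s["wrist_force"],1),"w",np.round(s["width"]*85.4,1),"grip",np.round(s["grip_force"],1))
    print("turn az",(-np.radians(da)/.5).round(4),"shift before",(R.T@d/100).round(4),"shift after",(R2.T@d/100).round(4))
E
python3 - <<'E'
from workcell import bot
from h import *
delta(bot.read_state(),[441,230,150],105)
E
```

```text
t 0.1 tcp [292.  607.8 230.1] zaxis [-9.0e-04 -1.9e-03 -1.0e+00] close ang 64.34 q [ 1.09  0.26  1.61 -0.    1.27 -0.04] F [-0.2 -1.4 -0.2] w 85.6 grip 0.0
turn az -1.4192 shift before [-2.9795 -2.7589  0.8063] shift after [-0.4628 -4.0342  0.8063]
```

>>> play_rows(moves=[[[0,0,-0.236,0,0,0.02,85],[0,0,-0.236,0,0,0.02,85],[0,0,-0.236,0,0,0.02,85],[0,0,-0.236,0,0,0.02,85],[0,0,-0.236,0,0,0.02,85]]], newtons=30)

```text
time: 0.52
tool_pos: [0.292, 0.608, 0.2204]
tcp_rot: [0.232, -3.132, 0.002]
wrist_force: [0.4, 0.3, -1.5]
width: 0.996
grip_force: 0.0
```

>>> play_rows(moves=[[[0,0,-0.239,0,0,0,85],[0,0,0,-0.045,-0.38,0.06,85],[0,0,0,-0.045,-0.38,0.06,85],[0,0,0,-0.045,-0.38,0.06,85],[0,0,0,-0.045,-0.38,0.06,85]]])

```text
time: 0.93
tool_pos: [0.3488, 0.4646, 0.1963]
tcp_rot: [0.412, -3.114, 0.001]
wrist_force: [1.5, -0.4, 1.0]
width: 0.995
grip_force: 0.0
```

>>> play_rows(moves=[[[0,0,0,-0.045,-0.38,0.06,85],[0,0,0,-0.045,-0.38,0.06,85],[0,0,0,-0.045,-0.38,0.06,85],[0,0,0,-0.045,-0.38,0.06,85],[0,0,0,-0.045,-0.38,0.06,85]]])

```text
time: 1.35
tool_pos: [0.4198, 0.2866, 0.1667]
tcp_rot: [0.41, -3.114, 0.0]
wrist_force: [-0.1, -0.2, 0.1]
width: 0.998
grip_force: 0.0
```

>>> play_rows(moves=[[[0,0,0,-0.03,-0.34,0.06,85],[0,0,0,-0.03,-0.27,0.0,85],[0,0,0,0,0,0,85],[0,0,0,0,0,0,85]]])

```text
time: 1.68
tool_pos: [0.4415, 0.2299, 0.1609]
tcp_rot: [0.405, -3.115, -0.0]
wrist_force: [0.2, 0.3, 0.5]
width: 0.992
grip_force: 0.0
```

```bash
python3 - <<'E'
from workcell import bot,vision
from h import *
delta(bot.read_state(),[441,230,150],105)
d=vision.read_camera("wrist"); np.savez("w1.npz",**d); cv2.imwrite("pics/w1.png",d["image"][...,::-1])
print(d["K"].round(1).tolist())
P=cloud(d,True); z=P[...,2]; ok=d["depth"]>0
for lo,hi in((.073,.085),(.06,.073)):
    print(lo); rects(P,ok&(z>lo)&(z<hi)&(np.hypot(P[...,0]-.441,P[...,1]-.23)<.06),60)
E
```

```text
t 1.68 tcp [441.5 229.9 160.9] zaxis [-9.e-04 -1.e-04 -1.e+00] close ang 104.8 q [ 0.43 -0.02  2.05  0.    1.11 -1.4 ] F [0.2 0.3 0.5] w 84.7 grip 0.0
turn az -0.0069 shift before [0.0045 0.002  0.1086] shift after [0.0045 0.002  0.1086]
[[325.2, 0.0, 276.7], [0.0, 325.2, 204.3], [0.0, 0.0, 1.0]]
0.073
px [276. 171.] n 1714 xy 413.8 222.2 size 15.6 56.2 ang 14.6 z 76.3
px [276. 249.] n 1369 xy 472.4 237.6 size 15.7 56.0 ang 15.0 z 76.2
0.06
px [277. 159.] n 151 xy 406.4 220.7 size 0.4 55.1 ang 14.6 z 67.7
px [277. 205.] n 1730 xy 441.3 230.5 size 37.7 27.4 ang 15.4 z 68.3
px [276. 237.] n 424 xy 465.8 235.8 size 1.4 55.9 ang 14.5 z 66.7
```

View pics/w1.png

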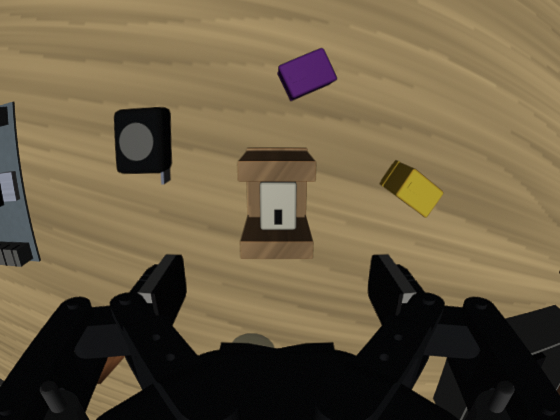

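The wrist view shows the pale relay centred in the stand at pixel (277,205), and depth puts it at (441.3,230.5) at 68 mm. That is within 1 mm of the TCP, so I descend, grip the broad sides and lift.

>>> play_rows(moves=[[[0,0,-0.007,0,0,0.33,85],[0,0,0,0,0,0.33,85],[0,0,0,0,0,0.33,85],[0,0,0,0,0,0.28,85],[0,0,0,0,0,0,85]]])

```text
time: 2.15
tool_pos: [0.4359, 0.2303, 0.0286]
tcp_rot: [0.417, -3.103, 0.005]
wrist_force: [-1.4, -0.5, -0.3]
width: 0.996
grip_force: 0.0
```

>>> play_rows(moves=[[[0,0,0,0,0,0,20],[0,0,0,0,0,0,20],[0,0,0,0,0,0,20],[0,0,0,0,0,0,20],[0,0,0,0,0,0,20]]], newtons=30)

```text
time: 2.57
tool_pos: [0.4431, 0.2321, 0.0363]
tcp_rot: [-0.415, 3.11, 0.002]
wrist_force: [0.3, 1.0, 4.2]
width: 0.322
grip_force: 35.5
```

>>> play_rows(moves=[[[0,0,0,0,0,0,20],[0,0,0,0,0,0,20],[0,0,0,0,0,0,20],[0,0,0,0,0,0,20],[0,0,0,0,0,0,20]]])

```text
time: 2.98
tool_pos: [0.4431, 0.2321, 0.0363]
tcp_rot: [-0.414, 3.111, 0.002]
wrist_force: [-0.4, 1.2, 7.1]
width: 0.328
grip_force: 35.9
```

Relay gripped at 28.0 mm, which is its width. I lift it 100 mm clear of the stand walls.

>>> play_rows(moves=[[[0,0,0,0,0,-0.1,20],[0,0,0,0,0,-0.3,20],[0,0,0,0,0,-0.3,20],[0,0,0,0,0,-0.3,20],[0,0,0,0,0,0,20]]])

```text
time: 3.4
tool_pos: [0.4457, 0.233, 0.1416]
tcp_rot: [-0.414, 3.103, 0.005]
wrist_force: [2.5, 0.9, -0.4]
width: 0.319
grip_force: 34.9
```

```bash
python3 - <<'E'
from workcell import bot,vision
from h import *
delta(bot.read_state(),[500,10,80],105)
d=vision.read_camera("scene"); cv2.imwrite("pics/s2.png",d["image"][...,::-1])
E
```

```text
t 3.4 tcp [445.7 233.  141.6] zaxis [ 0.0106  0.0048 -0.9999] close ang 105.19 q [ 0.43  0.01  2.07 -0.    1.06 -1.4 ] F [ 2.5  0.9 -0.4] w 27.2 grip 34.9
turn az 0.0065 shift before [ 0.0671 -2.2956  0.611 ] shift after [ 0.0596 -2.2958  0.611 ]
```

View pics/s2.png

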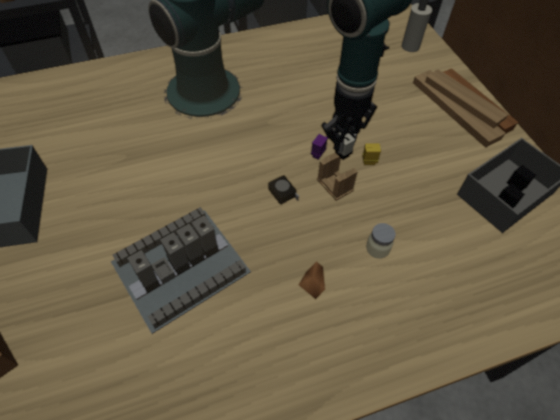

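The scene view shows the relay in the gripper at about (346,143), clear of the now-empty stand at (338,178). I carry it to open bench near (500,10).

>>> play_rows(moves=[[[0,0,0,0.01,-0.38,0,20],[0,0,0,0.01,-0.38,0,20],[0,0,0,0.01,-0.38,0,20],[0,0,0,0.01,-0.38,0,20],[0,0,0,0.01,-0.38,0,20]]])

```text
time: 3.87
tool_pos: [0.485, 0.0448, 0.1331]
tcp_rot: [0.416, -3.111, -0.0]
wrist_force: [-0.3, 0.1, -1.2]
width: 0.322
grip_force: 34.9
```

>>> play_rows(moves=[[[0,0,0,0,-0.38,0.2,20],[0,0,0,0,0,0.25,20],[0,0,0,0,0,0.2,20],[0,0,0,0,0,0,20],[0,0,0,0,0,0,20]]])

```text
time: 4.28
tool_pos: [0.4934, 0.0107, 0.0677]
tcp_rot: [0.414, -3.108, -0.001]
wrist_force: [0.6, 0.4, -0.6]
width: 0.321
grip_force: 34.8
```

```bash
python3 - <<'E'
from workcell import bot,vision
from h import *
delta(bot.read_state(),[500,10,29],105)
d=vision.read_camera("scene")
P=cloud(d);im=d["image"].astype(int)
ok=(d["depth"]>0)&(np.hypot(P[...,0]-.5,P[...,1]-.01)<.05)&(P[...,2]<.08)&(P[...,2]>.015)
p=P[ok]*1000; print(len(p), "lowest",np.percentile(p[:,2],[0,1,5,20]).round(1))
E
```

```text
t 4.28 tcp [493.4  10.7  67.7] zaxis [-5.9e-03  2.0e-04 -1.0e+00] close ang 105.16 q [-0.03  0.09  2.13  0.    0.92 -1.86] F [ 0.6  0.4 -0.6] w 27.4 grip 34.8
turn az 0.0056 shift before [-0.0642 -0.0252  0.387 ] shift after [-0.0643 -0.025   0.387 ]
111 lowest [39.8 40.3 45.2 57.7]
```

The lowest visible point of the relay is 28 mm below the TCP, as expected, so I lower until it touches.

>>> play_rows(moves=[[[0,0,0,0,0,0.18,20],[0,0,0,0,0,0.16,20],[0,0,0,0,0,0.02,20],[0,0,0,0,0,0,20],[0,0,0,0,0,0,20]]])

```text
time: 4.75
tool_pos: [0.497, 0.0114, 0.0352]
tcp_rot: [-0.417, 3.112, -0.0]
wrist_force: [1.0, -0.3, -0.9]
width: 0.321
grip_force: 34.8
```

>>> play_rows(moves=[[[0,0,0,0,0,0.01,20],[0,0,0,0,0,0.01,20],[0,0,0,0,0,0,20]]])

```text
time: 5.0
tool_pos: [0.4967, 0.011, 0.0326]
tcp_rot: [-0.415, 3.113, -0.0]
wrist_force: [0.7, -0.4, -1.2]
width: 0.322
grip_force: 34.8
```

>>> play_rows(moves=[[[0,0,0,0,0,0.02,20],[0,0,0,0,0,0.01,20],[0,0,0,0,0,0,20]]])

```text
time: 5.25
tool_pos: [0.4958, 0.0109, 0.0286]
tcp_rot: [0.415, -3.114, -0.0]
wrist_force: [-0.9, -0.3, -1.5]
width: 0.322
grip_force: 34.8
```

>>> play_rows(moves=[[[0,0,0,0,0,0.01,20],[0,0,0,0,0,0,20]]])

```text
time: 5.42
tool_pos: [0.4961, 0.0109, 0.0285]
tcp_rot: [0.415, -3.113, -0.0]
wrist_force: [-2.7, -0.5, 4.4]
width: 0.322
grip_force: 35.7
```

Contact felt at TCP z = 28.5 mm, so it stands on the bench. I release, rise and turn 90°.

>>> play_rows(moves=[[[0,0,0,0,0,0,85],[0,0,0,0,0,0,85],[0,0,0,0,0,0,85],[0,0,0,0,0,0,85],[0,0,0,0,0,0,85]]])

```text
time: 5.83
tool_pos: [0.4961, 0.0109, 0.0278]
tcp_rot: [0.415, -3.114, -0.0]
wrist_force: [0.3, 0.7, -0.8]
width: 0.991
grip_force: 0.0
```

>>> play_rows(moves=[[[0,0,0,0,0,-0.15,85],[0,0,0,0,0,-0.35,85],[0,0,0,0,0,-0.4,85],[0,0,0.24,0,0,-0.3,85],[0,0,0.24,0,0,0,85]]])

```text
time: 6.25
tool_pos: [0.5014, 0.0108, 0.1555]
tcp_rot: [-0.031, 3.128, -0.001]
wrist_force: [0.2, -0.1, 1.1]
width: 0.996
grip_force: 0.0
```

>>> play_rows(moves=[[[0,0,0.24,0,0,0,85],[0,0,0.24,0,0,0,85],[0,0,0.24,0,0,0,85],[0,0,0.24,0,0,0,85],[0,0,0.24,0,0,0,85]]])

```text
time: 6.67
tool_pos: [0.496, 0.0109, 0.1478]
tcp_rot: [-0.899, -3.01, 0.0]
wrist_force: [0.3, -0.0, 0.2]
width: 0.997
grip_force: 0.0
```

>>> play_rows(moves=[[[0,0,0.24,0,0,0,85],[0,0,0.24,0,0,0,85],[0,0,0.24,0,0,0,85],[0,0,0.24,0,0,0,85],[0,0,0.24,0,0,0,85]]])

```text
time: 7.08
tool_pos: [0.4959, 0.0109, 0.1477]
tcp_rot: [-1.749, -2.61, 0.0]
wrist_force: [-0.0, -0.1, 0.1]
width: 1.001
grip_force: 0.0
```

>>> play_rows(moves=[[[0,0,0.24,0,0,0,85],[0,0,0,0,0,0,85],[0,0,0,0,0,0,85]]])

```text
time: 7.33
tool_pos: [0.496, 0.011, 0.1477]
tcp_rot: [-1.89, -2.509, 0.0]
wrist_force: [0.3, 0.1, -0.2]
width: 0.993
grip_force: 0.0
```

```bash
python3 - <<'E'
from workcell import bot,vision
from h import *
d=vision.read_camera("wrist"); np.savez("w3.npz",**d); cv2.imwrite("pics/w3.png",d["image"][...,::-1])
P=cloud(d,True); z=P[...,2]; ok=d["depth"]>0
rects(P,ok&(z>.055)&(z<.065)&(np.hypot(P[...,0]-.496,P[...,1]-.011)<.06),60)
delta(bot.read_state(),[496,11,28],15)
E
```

```text
px [274. 208.] n 1838 xy 494.6 10.5 size 37.3 28.4 ang 15.1 z 60.3
t 7.38 tcp [496.   10.9 147.8] zaxis [-1.e-04 -0.e+00 -1.e+00] close ang 16.0 q [-0.03 -0.01  2.07 -0.    1.08 -0.31] F [ 0.2 -0.6  1.3] w 85.1 grip 0.0
turn az 0.035 shift before [6.0000e-04 3.0000e-04 1.1979e+00] shift after [6.0000e-04 3.0000e-04 1.1979e+00]
```

View pics/w3.png

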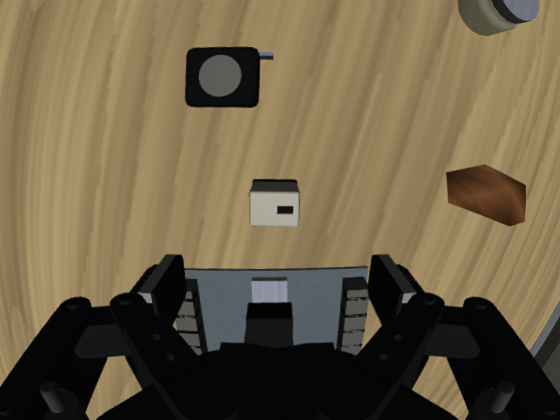

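The relay stands upright at pixel (274,203), measured at (494.6,10.5) with its top at 60.3 mm. I grip it by the narrow ends.

>>> play_rows(moves=[[[0,0,0.033,0,-0.014,0.2,85],[0,0,0,0,0,0.35,85],[0,0,0,0,0,0.35,85],[0,0,0,0,0,0.31,85],[0,0,0,0,0,0,85]]])

```text
time: 7.8
tool_pos: [0.4886, 0.0107, 0.0208]
tcp_rot: [-1.906, -2.484, 0.011]
wrist_force: [-1.0, -0.1, -0.1]
width: 0.994
grip_force: 0.0
```

>>> play_rows(moves=[[[0,0,0,0,0,0,60],[0,0,0,0,0,0,50],[0,0,0,0,0,0,44],[0,0,0,0,0,0,40],[0,0,0,0,0,0,30]]], newtons=35)

```text
time: 8.22
tool_pos: [0.4968, 0.0105, 0.0293]
tcp_rot: [1.913, 2.488, 0.004]
wrist_force: [-0.1, 0.7, 5.0]
width: 0.44
grip_force: 38.3
```

>>> play_rows(moves=[[[0,0,0,0,0,0,30],[0,0,0,0,0,0,30],[0,0,0,0,0,0,30]]])

```text
time: 8.47
tool_pos: [0.4968, 0.0105, 0.0293]
tcp_rot: [1.913, 2.488, 0.004]
wrist_force: [-0.5, -0.3, 7.6]
width: 0.437
grip_force: 38.5
```

```bash
python3 - <<'E'
from workcell import bot
from h import *
delta(bot.read_state(),[555.5,-217,150],16.9)
E
```

```text
t 8.47 tcp [496.8  10.5  29.3] zaxis [ 4.2e-03 -2.0e-04 -1.0e+00] close ang 14.88 q [-0.03  0.15  2.16 -0.    0.83 -0.29] F [-0.5 -0.3  7.6] w 37.3 grip 38.5
turn az -0.0705 shift before [-2.3506 -0.012  -1.2044] shift after [-2.3487 -0.0949 -1.2044]
```

Gripped at the ends (37.3 mm). I lift, and work out where to hover so that the wrist camera looks straight into the socket.

>>> play_rows(moves=[[[0,0,0,0,0,-0.1,30],[0,0,0,0,0,-0.35,30],[0,0,0,0,0,-0.35,30],[0,0,0,0,0,-0.35,30],[0,0,-0.07,0,0,-0.35,30]]])

```text
time: 8.88
tool_pos: [0.4942, 0.0106, 0.1792]
tcp_rot: [1.871, 2.524, 0.0]
wrist_force: [0.7, 0.1, -2.1]
width: 0.442
grip_force: 37.7
```

>>> play_rows(moves=[[[0,0,0,0,0,0,30],[0,0,0,0,0,0,30]]])

```text
time: 9.05
tool_pos: [0.497, 0.0105, 0.1808]
tcp_rot: [1.868, 2.518, 0.007]
wrist_force: [0.3, -0.2, -0.9]
width: 0.438
grip_force: 37.8
```

```bash
python3 - <<'E'
from workcell import bot,vision
from h import *
s=bot.read_state()
d=vision.read_camera("wrist"); cv2.imwrite("pics/w4.png",d["image"][...,::-1])
C=-d["R"].T@d["t"]; R=Ro.from_rotvec(s["tcp_rot"]).as_matrix(); print("cam in tool mm",(R.T@(C-s["tool_pos"])*1000).round(1)); print("optical axis in tool",(R.T@d["R"][2]).round(3))
delta(s,[555.5,-217,180],16.9)
E
```

```text
cam in tool mm [  69.3    0.6 -143. ]
optical axis in tool [-0.273  0.     0.962]
t 9.05 tcp [497.   10.5 180.8] zaxis [ 7.5e-03 -2.0e-04 -1.0e+00] close ang 16.87 q [-0.03 -0.04  2.04  0.    1.14 -0.32] F [ 0.3 -0.2 -0.9] w 37.4 grip 37.8
turn az -0.001 shift before [-2.347  -0.1008  0.0131] shift after [-2.347  -0.1019  0.0131]
```

View pics/w4.png

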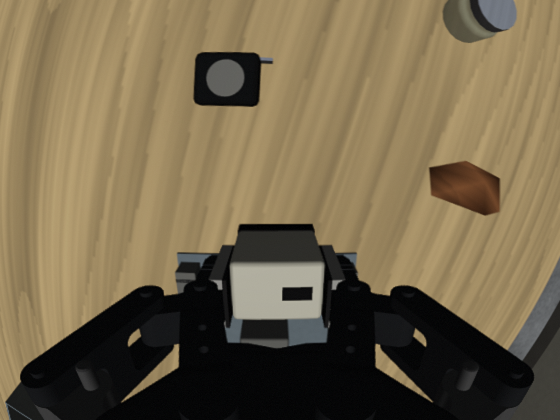

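The held relay's top face is at about (277,292) and level in the jaws; its sides are parallel to the pads. I move so the camera is over the socket.

>>> play_rows(moves=[[[0,0,0,-0.2,-0.01,0,30],[0,0,0,-0.38,-0.01,0,30],[0,0,0,-0.38,-0.02,0,30],[0,0,0,-0.38,-0.02,0,30],[0,0,0,-0.38,-0.02,0,30]]])

```text
time: 9.52
tool_pos: [0.5354, -0.1572, 0.1743]
tcp_rot: [-1.868, -2.52, 0.002]
wrist_force: [1.4, 0.4, -0.6]
width: 0.44
grip_force: 37.8
```

>>> play_rows(moves=[[[0,0,0,-0.38,-0.01,0.1,30],[0,0,0,-0.38,-0.01,0.1,30],[0,0,0,-0.38,0,0.1,30],[0,0,0,-0.18,0,0,30],[0,0,0,0,0,0,30]]])

```text
time: 9.93
tool_pos: [0.5719, -0.2864, 0.1429]
tcp_rot: [-1.873, -2.516, 0.003]
wrist_force: [-0.3, 0.2, -1.1]
width: 0.44
grip_force: 37.7
```

>>> play_rows(moves=[[[0,0,0,0,0,0,30],[0,0,0,0,0,0,30]]])

```text
time: 10.1
tool_pos: [0.572, -0.282, 0.1449]
tcp_rot: [-1.869, -2.52, 0.0]
wrist_force: [0.7, -0.5, -1.5]
width: 0.441
grip_force: 37.7
```

```bash
python3 - <<'E'
from workcell import bot,vision
from h import *
s=bot.read_state()
d=vision.read_camera("wrist"); cv2.imwrite("pics/w5.png",d["image"][...,::-1]); np.savez("w5.npz",**d,pos=s["tool_pos"],rot=s["tcp_rot"])
delta(s,[555.5,-217,150],16.9)
P=cloud(d,True); z=P[...,2]; ok=d["depth"]>0
C=np.array([.5555,-.217])
near=np.hypot(P[...,0]-C[0],P[...,1]-C[1])<.045
for lo,hi in((.1,.113),(.034,.041),(.015,.03)):
    print(lo); rects(P,ok&(z>lo)&(z<hi)&(near if hi<.1 else ok),60)
# hole
print("relay top"); q=np.array(s["tool_pos"]); rects(P,ok&(np.hypot(P[...,0]-q[0],P[...,1]-q[1])<.03)&(abs(z-q[2]-.031)<.004),60)
E
```

```text
t 10.1 tcp [ 572.  -282.   144.9] zaxis [-0.0034  0.0024 -1.    ] close ang 16.85 q [-0.5   0.26  1.77  0.    1.11 -0.79] F [ 0.7 -0.5 -1.5] w 37.7 grip 37.7
turn az -0.0016 shift before [ 0.6705  0.0307 -0.0486] shift after [ 0.6704  0.0313 -0.0486]
0.1
px [282.  12.] n 1820 xy 538.0 -156.8 size 42.2 14.4 ang 16.6 z 107.2
px [282.  57.] n 4162 xy 545.8 -182.3 size 41.8 32.0 ang 16.9 z 107.4
px [282. 181.] n 4029 xy 566.4 -251.2 size 42.4 32.0 ang 16.7 z 107.3
0.034
px [281. 118.] n 1210 xy 556.4 -216.7 size 44.0 31.2 ang 17.1 z 37.3
0.015
px [281. 118.] n 1086 xy 556.1 -216.6 size 32.4 21.6 ang 16.6 z 21.4
px [280. 143.] n 106 xy 561.7 -236.2 size 42.5 0.3 ang 16.8 z 26.3
relay top
px [277. 287.] n 6125 xy 571.6 -281.2 size 52.4 28.6 ang 17.1 z 175.9
```

View pics/w5.png

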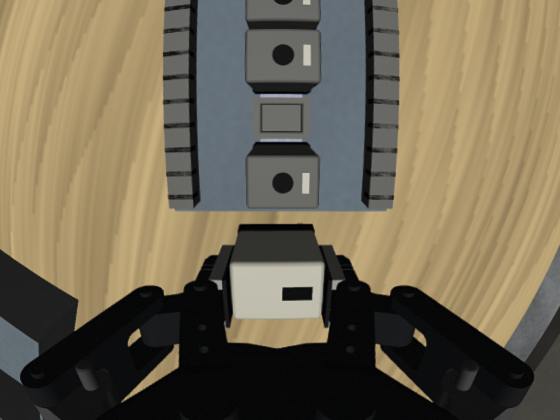

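The view shows the grey socket with its hole at (281,118) between modules at (282,57) and (282,181), and the held relay's top at (277,290). The rim, the hole and the midpoint of the two modules all give (556.2,-216.7). Next I measure the relay's offset from the TCP in the same image.

```bash
cat >> h.py <<'E'
def relay(d,s):
    """held relay's top: white pixels near tool, centre in world and relative to the TCP in tool axes"""
    P=cloud(d,True); q=np.array(s["tool_pos"]); im=d["image"].astype(int)
    hsv=cv2.cvtColor(d["image"],cv2.COLOR_RGB2HSV)
    m=(d["depth"]>0)&(np.hypot(P[...,0]-q[0],P[...,1]-q[1])<.035)&(abs(P[...,2]-q[2]-.031)<.004)&((hsv[...,2]>120))
    m=cv2.morphologyEx(m.astype(np.uint8),cv2.MORPH_OPEN,np.ones((5,5))); m=cv2.morphologyEx(m,cv2.MORPH_CLOSE,np.ones((41,41)))
    n,l,st,_=cv2.connectedComponentsWithStats(m); i=1+np.argmax(st[1:,4]); p=P[(l==i)&(d["depth"]>0)]; p=p[abs(p[:,2]-q[2]-.031)<.006]
    (x,y),sz,a=cv2.minAreaRect((p[:,:2]*1000).astype(np.float32))
    A=np.c_[p[:,:2]-p[:,:2].mean(0),np.ones(len(p))]; c=np.linalg.lstsq(A,p[:,2],rcond=None)[0]
    R=Ro.from_rotvec(s["tcp_rot"]).as_matrix(); o=R.T@(np.array([x,y,c[2]*1000])-q*1000)
    print("relay top",round(x,2),round(y,2),(c[2]*1000).round(1),"size",np.round(sz,1),"ang",round(a,2),"slope",c[:2].round(4),"rel tool",o.round(2), "base z",(c[2]*1000-60).round(1))
E
python3 - <<'E'
from h import *
d=dict(np.load("w5.npz")); relay(d,dict(tool_pos=d["pos"],tcp_rot=d["rot"]))
E
```

```text
relay top 572.53 -281.25 175.9 size [36.9 28. ] ang 16.48 slope [-0.0142 -0.0018] rel tool [  0.71   0.68 -30.99] base z 115.9
```

```bash
python3 - <<'E'
from h import *
d=dict(np.load("w5.npz")); P=cloud(d,True); z=P[...,2]
def fit(name,m):
    p=P[cv2.erode(m.astype(np.uint8),np.ones((3,3)))>0]; c=p[:,:2].mean(0)
    A=np.c_[p[:,:2]-c,np.ones(len(p))]; k=np.linalg.lstsq(A,p[:,2],rcond=None)[0]; print(name,len(p),(c*1000).round(1),"slope",k[:2].round(4),"z",(k[2]*1000).round(1))
ok=d["depth"]>0
v,u=np.mgrid[0:420,0:560]
fit("mod1",ok&(z>.1)&(z<.113)&(v>30)&(v<95)); fit("mod2",ok&(z>.1)&(z<.113)&(v>130)&(v<220))
fit("plate",ok&(z>.001)&(z<.008)&(u>180)&(u<380)&(v<220)); fit("table",ok&(abs(z)<.004)&(v<260))
fit("relay",ok&(abs(z-.176)<.003)&(u>238)&(u<316)&(v>268)&(v<314)&~((u>275)&(v>283)&(u<320)&(v<304)))
hsv=cv2.cvtColor(d["image"],cv2.COLOR_RGB2HSV)
for vv in(270,275,280,310): print(vv,hsv[vv,222:336:3,2].tolist(),(z[vv,222:336:6]*1000).round(1).tolist())
E
```

```text
mod1 3641 [ 546.2 -183.6] slope [0.0003 0.0122] z 107.5
mod2 3695 [ 566.1 -250.4] slope [ 0.0051 -0.0061] z 107.4
plate 19410 [ 551.9 -205.9] slope [-0.0002  0.001 ] z 4.4
table 88285 [ 557.9 -225.3] slope [-0.0003  0.0012] z 0.4
relay 2275 [ 569.7 -280.8] slope [-0.0208  0.0026] z 176.0
270 [40, 13, 6, 154, 193, 193, 195, 194, 193, 194, 195, 193, 193, 193, 193, 194, 193, 193, 193, 192, 192, 193, 192, 193, 193, 193, 192, 192, 192, 192, 192, 192, 192, 180, 64, 8, 40, 40] [176.2, 175.7, 176.5, 176.1, 176.2, 175.9, 175.7, 176.4, 175.8, 175.5, 176.6, 175.8, 176.2, 175.3, 175.0, 175.7, 176.2, 173.2, 176.5]
275 [35, 6, 3, 148, 193, 194, 193, 193, 193, 194, 193, 193, 193, 193, 193, 192, 192, 192, 192, 192, 193, 192, 192, 192, 193, 192, 193, 193, 193, 194, 193, 192, 192, 174, 40, 6, 11, 40] [180.0, 177.0, 177.2, 176.3, 176.1, 176.0, 176.1, 175.3, 175.5, 176.4, 176.2, 175.6, 175.9, 177.0, 175.1, 176.1, 175.0, 174.6, 180.3]
280 [28, 17, 2, 136, 192, 193, 193, 192, 193, 193, 193, 193, 193, 193, 192, 192, 193, 192, 192, 192, 192, 193, 193, 194, 193, 191, 192, 192, 192, 191, 192, 191, 192, 172, 24, 6, 16, 115] [183.9, 177.6, 176.5, 176.6, 175.6, 176.0, 177.1, 176.1, 175.8, 174.9, 175.3, 174.9, 175.7, 176.7, 176.0, 175.4, 175.5, 174.4, 183.2]
310 [6, 28, 16, 2, 173, 191, 189, 191, 189, 191, 190, 190, 191, 191, 190, 191, 192, 190, 190, 190, 191, 190, 190, 190, 191, 191, 190, 191, 191, 191, 191, 191, 185, 90, 3, 27, 13, 7] [187.2, 182.7, 176.1, 175.8, 176.9, 175.8, 176.1, 176.4, 175.9, 176.3, 175.3, 175.8, 175.8, 175.8, 175.7, 175.7, 175.2, 180.4, 183.7]
```

The depth suggests the relay leans about 0.8° along the closing line. This partly matches the tool tilt, since the tool axis differs from its pose at grasp. I move over the socket, correct the tilt and re-measure.

>>> play_rows(moves=[[[-0.016,-0.005,0,0.1,0,-0.03,30],[0,0,0,0.25,0.02,0,30],[0,0,0,0.25,0.01,0,30],[0,0,0,0.065,0,0,30],[0,0,0,0,0,0,30]]])

```text
time: 10.57
tool_pos: [0.556, -0.2155, 0.1502]
tcp_rot: [1.863, 2.521, 0.008]
wrist_force: [0.1, 0.8, -1.6]
width: 0.44
grip_force: 37.7
```

>>> play_rows(moves=[[[0,0,0,0,0,0,30],[0,0,0,0,0,0,30],[0,0,0,0,0,0,30]]])

```text
time: 10.82
tool_pos: [0.5574, -0.2193, 0.1502]
tcp_rot: [1.867, 2.517, 0.008]
wrist_force: [-0.6, -0.6, -0.6]
width: 0.437
grip_force: 37.7
```

```bash
python3 - <<'E'
from workcell import bot,vision
from h import *
s=bot.read_state(); d=vision.read_camera("wrist"); relay(d,s); delta(s,[556,-217.3,85],16.85)
E
```

```text
relay top 557.57 -218.55 181.2 size [37.1 27.9] ang 16.61 slope [-0.0021 -0.0048] rel tool [  0.58   0.68 -30.99] base z 121.2
t 10.82 tcp [ 557.4 -219.3  150.2] zaxis [ 9.3e-03 -7.0e-04 -1.0e+00] close ang 16.86 q [-0.42  0.18  1.86  0.    1.09 -0.71] F [-0.6 -0.6 -0.6] w 37.3 grip 37.7
turn az 0.0005 shift before [ 0.0255 -0.013   0.6518] shift after [ 0.0255 -0.013   0.6518]
```

The lean is now gone (slope -0.002 and -0.005). I fine-shift and lower between the modules until the relay top is level with the module tops, for a direct comparison.

>>> play_rows(moves=[[[0,0,0,0.023,-0.013,0,30],[0,0,0,0,0,0.2,30],[0,0,0,0,0,0.3,30],[0,0,0,0,0,0.22,30],[0,0,0,0,0,0,30]]])

```text
time: 11.28
tool_pos: [0.5514, -0.2156, 0.0722]
tcp_rot: [-1.871, -2.52, -0.004]
wrist_force: [-0.3, 1.5, -1.7]
width: 0.439
grip_force: 37.7
```

>>> play_rows(moves=[[[0,0,0,0,0,0,30],[0,0,0,0,0,0,30]]])

```text
time: 11.45
tool_pos: [0.5564, -0.2175, 0.0788]
tcp_rot: [1.867, 2.516, 0.008]
wrist_force: [-0.1, -0.6, -0.8]
width: 0.435
grip_force: 37.7
```

```bash
python3 - <<'E'
from workcell import bot,vision
from h import *
s=bot.read_state(); d=vision.read_camera("wrist"); relay(d,s); delta(s,[556,-217.3,52],16.85)
cv2.imwrite("pics/w6.png",cv2.resize(d["image"][...,::-1][130:380,140:420],None,fx=2,fy=2)); np.savez("w6.npz",**d)
P=cloud(d,True); z=P[...,2]; ok=(d["depth"]>0)&(z>.1)&(z<.113)
rects(P,ok&(np.hypot(P[...,0]-.556,P[...,1]+.217)<.1),300)
E
```

```text
relay top 553.48 -207.29 108.8 size [38.2 47.3] ang 17.12 slope [ 0.0225 -0.0728] rel tool [ 10.57   0.41 -30.02] base z 48.8
t 11.45 tcp [ 556.4 -217.5   78.8] zaxis [ 9.6e-03 -6.0e-04 -1.0e+00] close ang 16.85 q [-0.42  0.25  1.92  0.    0.96 -0.71] F [-0.1 -0.6 -0.8] w 37.2 grip 37.7
turn az -0.0 shift before [ 0.0046 -0.0059  0.268 ] shift after [ 0.0046 -0.0059  0.268 ]
px [275.  41.] n 2614 xy 528.4 -125.1 size 41.8 8.1 ang 16.3 z 107.1
px [275. 105.] n 10192 xy 535.3 -147.9 size 42.5 31.4 ang 17.0 z 107.4
px [275. 200.] n 9272 xy 545.8 -182.3 size 42.4 32.2 ang 16.8 z 107.3
px [276. 295.] n 9347 xy 559.0 -224.5 size 65.1 45.7 ang 16.2 z 109.2
```

View pics/w6.png

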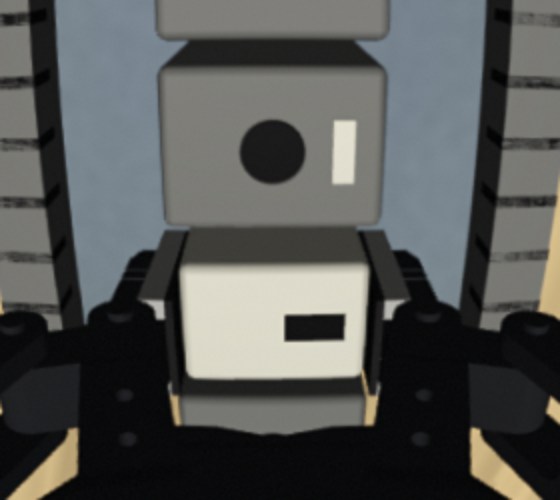

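The view shows the relay top (crop about (275,322)) hanging between module tops with clear gaps on both sides. I refine its centre with a stricter brightness mask.

```bash
python3 - <<'E'
from h import *
d=dict(np.load("w6.npz")); P=cloud(d,True); V=cv2.cvtColor(d["image"],cv2.COLOR_RGB2HSV)[...,2]
m=(V>165); m[:255]=0;m[325:]=0;m[:,:225]=0;m[:,330:]=0
m=cv2.morphologyEx(cv2.morphologyEx(m.astype(np.uint8),cv2.MORPH_OPEN,np.ones((3,3))),cv2.MORPH_CLOSE,np.ones((41,41)))>0
# rays onto planes at the known heights (less depth noise)
K,R,t=d["K"],d["R"],d["t"]; C=-R.T@t
def onplane(m,z):
    v,u=np.nonzero(m); a,b=(u-K[0,2])/K[0,0],(v-K[1,2])/K[1,1]; r=np.hypot(a,b)+1e-9; k=np.tan(r)/r
    D=np.stack([a*k,b*k,np.ones_like(a)],-1)@R; return C+D*((z-C[2])/D[:,2])[:,None]
zr=np.median(P[...,2][m]); 
for n,mm,z in(("relay",m,zr),("mod",((d["depth"]>0)&(abs(P[...,2]-.1073)<.004)&(np.hypot(P[...,0]-.5458,P[...,1]+.1823)<.03)&(np.mgrid[0:420,0:560][0]<243)),.1073)):
    p=onplane(mm,z); (x,y),s,a=cv2.minAreaRect((p[:,:2]*1000).astype(np.float32)); print(n,round(x,2),round(y,2),np.round(s,1),round(a,2),"z",z)
    if n=="relay":
        p=P[cv2.erode(mm.astype(np.uint8),np.ones((5,5)))>0]; A=np.c_[p[:,:2]-p[:,:2].mean(0),np.ones(len(p))]; print(np.linalg.lstsq(A,p[:,2],rcond=None)[0].round(4))
E
```

```text
relay 556.39 -216.18 [36.2 26.1] 16.77 z 0.10983307588596193
[-0.1377  0.425   0.1103]
mod 543.58 -175.09 [41.4 44.8] 16.91 z 0.1073
```

The estimates agree to within 0.5 mm of the hole centre, inside the clearance plus taper. I lower to just above the mouth, then in small steps while watching the force.

>>> play_rows(moves=[[[0,0,0,-0.002,-0.006,0.04,30],[0,0,0,0,0,0.05,30],[0,0,0,0,0,0.02,30],[0,0,0,0,0,0,30],[0,0,0,0,0,0,30]]])

```text
time: 11.92
tool_pos: [0.5551, -0.2172, 0.0667]
tcp_rot: [1.868, 2.518, 0.008]
wrist_force: [0.6, 0.8, -1.3]
width: 0.44
grip_force: 37.7
```

>>> play_rows(moves=[[[0,0,0,0,0,0.01,30],[0,0,0,0,0,0.01,30],[0,0,0,0,0,0,30],[0,0,0,0,0,0,30]]])

```text
time: 12.25
tool_pos: [0.5552, -0.2173, 0.0647]
tcp_rot: [1.868, 2.518, 0.008]
wrist_force: [-0.4, -0.3, -0.2]
width: 0.441
grip_force: 37.7
```

>>> play_rows(moves=[[[0,0,0,-0.002,0.006,0,30],[0,0,0,0,0,0.01,30],[0,0,0,0,0,0.01,30],[0,0,0,0,0,0,30],[0,0,0,0,0,0,30]]])

```text
time: 12.67
tool_pos: [0.5558, -0.2172, 0.0626]
tcp_rot: [1.868, 2.518, 0.008]
wrist_force: [-0.6, 0.7, -0.5]
width: 0.436
grip_force: 37.7
```

>>> play_rows(moves=[[[0,0,0,0,0,0.01,30],[0,0,0,0,0,0.01,30],[0,0,0,0,0,0,30],[0,0,0,0,0,0,30]]])

```text
time: 13.0
tool_pos: [0.5558, -0.2173, 0.0606]
tcp_rot: [1.868, 2.518, 0.008]
wrist_force: [-0.9, 0.5, -1.9]
width: 0.433
grip_force: 37.7
```

5 mm into the hole with no contact force, so I continue.

>>> play_rows(moves=[[[0,0,0,0,0,0.01,30],[0,0,0,0,0,0.01,30],[0,0,0,0,0,0.01,30],[0,0,0,0,0,0.01,30],[0,0,0,0,0,0,30]]])

```text
time: 13.42
tool_pos: [0.5557, -0.2172, 0.0564]
tcp_rot: [1.868, 2.518, 0.008]
wrist_force: [0.2, -0.0, -0.7]
width: 0.441
grip_force: 37.7
```

>>> play_rows(moves=[[[0,0,0,0,0,0.01,30],[0,0,0,0,0,0.01,30],[0,0,0,0,0,0.01,30],[0,0,0,0,0,0,30],[0,0,0,0,0,0,30]]])

```text
time: 13.83
tool_pos: [0.5559, -0.2173, 0.0536]
tcp_rot: [1.868, 2.518, 0.008]
wrist_force: [-0.6, -0.4, -0.9]
width: 0.441
grip_force: 37.7
```

>>> play_rows(moves=[[[0,0,0,0,0,0.01,30],[0,0,0,0,0,0,30],[0,0,0,0,0,0,30]]])

```text
time: 14.08
tool_pos: [0.556, -0.2173, 0.0527]
tcp_rot: [1.867, 2.518, 0.008]
wrist_force: [0.4, -0.3, -1.0]
width: 0.44
grip_force: 37.7
```

>>> play_rows(moves=[[[0,0,0,0,0,0.01,30],[0,0,0,0,0,0,30],[0,0,0,0,0,0,30]]])

```text
time: 14.33
tool_pos: [0.5562, -0.2174, 0.0523]
tcp_rot: [1.867, 2.518, 0.008]
wrist_force: [-1.1, 0.7, 3.5]
width: 0.438
grip_force: 38.2
```

>>> play_rows(moves=[[[0,0,0,0,0,0.008,30],[0,0,0,0,0,0,30],[0,0,0,0,0,0,30]]])

```text
time: 14.58
tool_pos: [0.5562, -0.2175, 0.0523]
tcp_rot: [1.867, 2.518, 0.008]
wrist_force: [-3.9, 1.0, 8.8]
width: 0.44
grip_force: 38.5
```

```bash
python3 - <<'E'
from workcell import bot,vision
from h import *
s=bot.read_state(); delta(s,[556,-217.3,52],16.85); d=vision.read_camera("wrist")
P=cloud(d,True)[262:310,235:268,2]*1000; V=cv2.cvtColor(d["image"],cv2.COLOR_RGB2HSV)[262:310,235:268,2]
p=P[(V>165)]; print(len(p),np.percentile(p,[10,50,90]).round(1))
E
```

```text
t 14.58 tcp [ 556.2 -217.5   52.3] zaxis [ 8.6e-03 -3.0e-04 -1.0e+00] close ang 16.88 q [-0.42  0.28  1.94  0.    0.91 -0.71] F [-3.9  1.   8.8] w 37.6 grip 38.5
turn az 0.001 shift before [ 0.0021 -0.0015  0.0026] shift after [ 0.0021 -0.0015  0.0026]
1119 [82.7 83.4 84.1]
```

Home: hard stop at TCP z = 52.3 mm and top at 83.4 mm, where 83 is expected. I release and withdraw straight up.

>>> play_rows(moves=[[[0,0,0,0,0,-0.008,45],[0,0,0,0,0,0,60],[0,0,0,0,0,0,75],[0,0,0,0,0,0,75],[0,0,0,0,0,0,75]]])

```text
time: 15.05
tool_pos: [0.5559, -0.2172, 0.0514]
tcp_rot: [1.868, 2.518, 0.008]
wrist_force: [-0.8, -0.8, 0.1]
width: 0.879
grip_force: 0.0
```

>>> play_rows(moves=[[[0,0,0,0,0,-0.1,75],[0,0,0,0,0,-0.2,75],[0,0,0,0,0,-0.3,75],[0,0,0,0,0,-0.3,75],[0,0,0,0,0,-0.3,75]]])

```text
time: 15.47
tool_pos: [0.5547, -0.2171, 0.1733]
tcp_rot: [1.868, 2.518, 0.008]
wrist_force: [1.3, -0.1, 0.2]
width: 0.88
grip_force: 0.0
```

>>> play_rows(moves=[[[0,0,0,0,0,0,75],[0,0,0,0,0,0,75],[0,0,0,0,0,0,75]]])

```text
time: 15.72
tool_pos: [0.5548, -0.2172, 0.172]
tcp_rot: [1.867, 2.518, 0.008]
wrist_force: [-0.2, -1.4, -0.1]
width: 0.881
grip_force: 0.0
```

```bash
python3 - <<'E'
from workcell import bot,vision
from h import *
s=bot.read_state(); delta(s,[556,-217.3,52],16.85); d=vision.read_camera("wrist")
P=cloud(d,True); z=P[...,2]; ok=d["depth"]>0
rects(P,ok&(z>.078)&(z<.09)&(np.hypot(P[...,0]-.556,P[...,1]+.217)<.03),60)
d=vision.read_camera("scene"); P=cloud(d); z=P[...,2]; ok=d["depth"]>0
rects(P,ok&(z>.073)&(z<.1)&(P[...,1]<.2)&(np.hypot(P[...,0]-.68,P[...,1]-.074)<.03),60)
rects(P,ok&(z>.06)&(z<.073)&(np.hypot(P[...,0]-.64,P[...,1]-.25)<.04),60)
rects(P,ok&(z>.024)&(z<.033)&(np.hypot(P[...,0]-.426,P[...,1]-.095)<.05),60)
cv2.imwrite("pics/s7.png",d["image"][...,::-1])
E
```

```text
t 15.72 tcp [ 554.8 -217.2  172. ] zaxis [ 8.6e-03 -2.0e-04 -1.0e+00] close ang 16.87 q [-0.42  0.15  1.85  0.    1.13 -0.71] F [-0.2 -1.4 -0.1] w 75.2 grip 0.0
turn az 0.0008 shift before [-1.1000e-03  1.2000e-03  1.1998e+00] shift after [-1.1000e-03  1.2000e-03  1.1998e+00]
px [277. 207.] n 1793 xy 556.1 -216.5 size 37.6 27.7 ang 17.0 z 83.3
px [276. 235.] n 314 xy 561.8 -236.6 size 41.4 1.9 ang 17.3 z 84.2
px [315. 270.] n 191 xy 682.6 74.2 size 21.5 34.6 ang 25.3 z 83.3
px [384. 233.] n 398 xy 641.9 250.1 size 48.2 47.7 ang 23.2 z 68.4
px [282. 187.] n 370 xy 426.8 94.6 size 61.4 50.0 ang 13.4 z 30.5
```

View pics/s7.png

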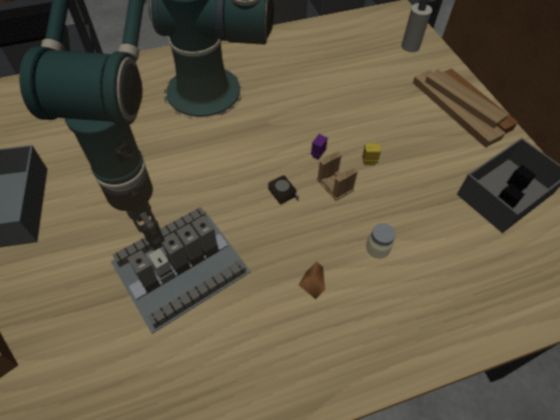

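The scene view shows the relay seated in the row at about (158,260), and the wedge, jar and tape where they were. Its top is level at 83.3 mm, centred at (556.1,-216.5). I hand the job in.

```bash
python3 -c "
from workcell import bot
print(bot.finish_job())"
```

```text
the job is handed in; nothing more can be done
None
```

The spare relay is plugged fully home in the empty socket (top measured at 83.3 mm, 83 mm expected), after one put-down and regrip on the bench; the wedge, jar and tape measure were not moved, and I handed the job in at about 16 s on the robot's clock.

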